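# Clamp a circuit board with the removable crank

## Task

Gently, without forcing it, fit the loose crank over the square shaft of the board clamp until it sits fully down, and wind it clockwise (work the clamp by the crank alone, no fingers on board or jaw) until the jaw holds the circuit board firmly, with roughly 30 N and never so hard that the board is crushed (60 N). Then lift the crank off and stand it upright on its black rubber pad again, leaving the board clamped and the things around where they are.

Things in the scene. Friction and masses are not known exactly. Their poses are not given: they have to be found in the camera images.
- board_clamp: Board clamp, fixed: grey base plate 90 x 180 x 12 mm, a back jaw at one end, a gear housing (60 x 66 mm, top at height 40 mm) at the other. Origin: centre of its underside, on the worktop; z up; y runs lengthwise from the housing to the back jaw, which is locked each time anew with its inner face at y = 66 to 74 mm. Jaws 34 mm high. The square shaft stands on the housing at x = 0, y = -55 mm.
- shaft_foot (a point): Foot of the upright square steel shaft (12 x 12 mm, 22 mm tall, top 3 mm tapering to 8 mm), on its axis, on the flat shoulder (34 mm round, 43 mm above the worktop) on which the fitted crank sits. x and y are normal to the flats and turn with the shaft; z up. Turned clockwise seen from above it drives the jaw 5 mm per rad towards the back jaw; 0.9 to 3.9 rad from the start bring it to grip.
- shaft_top (a point): Top of the shaft, on its axis, 22 mm above its foot; axes the same. The shaft is stiff: it turns under about 0.30 Nm (4 to 5.5 N at the crank's knob, across the arm) and stays where it is left, also when clamped up to 60 N. Every 10 N of jaw force needs 0.05 Nm (0.7 N at the knob) more.
- jaw: The clamp's moving aluminium jaw, 50 mm wide, 12 mm thick, top 34 mm above the worktop, driven by the shaft only. Origin: middle of its clamping face (which looks along its +y, at the back jaw), 14 mm above the worktop. Axes as the clamp's. It can travel 10 mm and more past the grip, so no end stop spares the board.
- pcb: Green circuit board, 50 x 66 mm, 2 mm thick with parts up to 10 mm, 35 g, lying loose on the clamp's two rails (18 mm above the worktop) between the jaws. Origin: centre of its underside; its x axis (50 mm) lies along the clamp. The jaw pushes it easily up to the back jaw and then squeezes it; from there the force rises steeply, by about 60 N per mm of jaw travel.
- crank: Loose steel crank, about 0.26 kg, standing on its hub's flat underside. Origin: centre of the socket's mouth (underside of the hub); z up, arm along +x. Hub 28 x 28 mm, 34 mm tall; socket from below 13.4 mm square, 26 mm deep, sides along x and y (fits in four positions, with about 0.1 rad of play either way). Flat arm 18 mm wide at z = 32 to 38 mm, out to x = 81 mm.
- crank_grip (a point): Middle of the free part of the crank's boss, on the crank's axis at z = 54 mm. The boss is 22 x 22 mm, from the arm up to z = 66 mm; it is there to grip across, fingers either side of the arm (along the crank's y). Axes as the crank's.
- knob_mid (a point): Middle of the crank's black knob: x = 70 mm, z = 53 mm on the crank. The knob is round, 16 mm thick, from z = 39 to 67 mm, and turns freely on its pin. Axes as the crank's.
- crank_pad: Black rubber pad, 100 x 100 x 4 mm, fixed on the worktop, on which the crank stands at the start and must stand at the end. Origin: centre of its underside.
- tape: Roll of amber tape lying flat, 76 mm across, 19 mm high. Bystander. Origin: centre of its underside.
- fuse_box: Small card box, 30 x 50 x 16 mm. Bystander. Origin: centre of its underside.
- reel: Reel of solder wire standing on its flange, 53 mm across, 24 mm high. Bystander. Origin: centre of its underside.
- flux: White bottle with a red collar and needle, 38 mm thick, 118 mm tall. Bystander. Origin: centre of its underside.

How it is judged:
On the way, in this order (a step that is already met when the one before it is completed fails the run):
1. the crank sits fully down on the square shaft, the board not yet squeezed (horizontal distance between crank and shaft_foot below 0.003 m and z of crank in the frame of shaft_foot below 0.003 m and angle between crank's own z axis and vertical below 0.08 rad and contact force between pcb and jaw below 3 N), for 0.2 s.
2. wound with the crank on the shaft, the jaw squeezes the board with more than 15 N (horizontal distance between crank and shaft_foot below 0.003 m and z of crank in the frame of shaft_foot below 0.003 m and angle between crank's own z axis and vertical below 0.08 rad and contact force between pcb and jaw above 15 N), for 0.3 s.
At the end, for the whole second after the job is handed in: The board lies flat on the rails, squeezed by the jaw with 15 to 60 N; the crank is off the shaft and stands upright (within 0.1 rad), at rest, with the centre of its hub on the rubber pad (at least 5 mm inside the pad's edge) (contact force between pcb and jaw between 15 and 60 N and angle between each of pcb, crank's own z axis and vertical below 0.1 rad and z of pcb in the frame of board_clamp between 0.015 and 0.023 m and x of crank in the frame of crank_pad between -0.045 and 0.045 m and y of crank in the frame of crank_pad between -0.045 and 0.045 m and z of crank in the frame of crank_pad between 0.001 and 0.008 m and linear speed of each of crank, pcb below 0.02 m/s); the robot touches nothing.
It fails at once if the jaw squeezes the board with more than 60 N (contact force between pcb and jaw above 60 N).
It fails at once if the crank is forced on or off: it presses on the shaft or clamp with more than 50 N while it is not fully down (contact force between crank and board_clamp above 50 N and z of crank in the frame of shaft_foot above 0.003 m).
It fails at once if the robot itself pushes the board or the jaw (more than 4 N) (contact force between any of the arm, the fingers and pcb above 4 N or contact force between any of the arm, the fingers and jaw above 4 N).
It fails at once if a bystander (tape, card box, reel, bottle) is moved more than 15 mm (distance of any of tape, fuse_box, reel, flux from where it was at the start of the episode above 0.015 m).
It also fails if it takes over 72 s, if anything falls off the work surface, if the arm or the gripper's body presses on something with over 40 N, if the wrist force passes 120 N, or if a joint passes its speed limit or range.

## Robot

A 6-joint arm with a two-finger parallel gripper is mounted at the origin on a cart in front of the work surface, level with it; the furniture and walls round the work are solid. World frame = base frame: x ahead of the robot, y to its left, z up, the work surface at z = 0. Lengths are in m, angles in rad, forces in N, time in s.
With the tool pointing down it reaches from about 0.25 to 0.775 m from the base axis. Payload 4 kg.
Tool frame: the origin (TCP) lies on the centre line of the jaws, within the pads' length; the fingertips stand 25 mm ahead of it and the grasp point (between the pads) lies 6 mm ahead of it; z points along the fingers, y is the line along which they close (so a half turn about z gives the same grasp; the last joint's range is limited). The gripper opens to 94 mm and grips with 3 to 60 N. Pads are 16 mm wide; open, the fingers measure 119 mm over their backs; the gripper's body (75 mm by 177 mm) begins 78 mm behind the grasp point.
Start: joints at [-1.249, 0.087, 1.371, -0, 1.684, -0.103], TCP at [0.227, -0.501, 0.231] pointing down, gripper open.
Joint ranges: [-3.1, 3.1], [-0.76, 2.03], [0.27, 2.55], [-1.08, 4.22], [0.17, 2.65], [-2.57, 2.57]. Speed limits (rad/s): [2.79, 2.79, 3.14, 3.14, 3.14, 3.14].

## Interface

Orientations are given as a 3x3 rotation matrix whose columns are the frame's x, y, z axes.
In Python, from cell import * gives the robot as it stands.
- The arm moves only by the tool arm_command, never from a script. Its argument "motion" is a list of rows, each a list of 7 numbers: the turn, a rotation vector about the tool's x, y, z in rad, then the shift along the tool's x, y, z in mm, then the gripper command: -1 is shut, 1 is fully open, values between are in proportion. A call has 1 to 8 rows; each row is the pose to reach, as a shift and turn from the pose commanded when the call began, along the tool's axes at that moment; what a row does not reach only later rows make up. A row lasts 1/12 s, in which the tool goes at most 41.7 mm and 7.16 degrees, less where a joint would pass 70% of its speed; a pose out of reach is approached as far as the arm can. A call with a gripper value outside its range is refused whole. The fingers move at their own pace and stop on an object; "squeeze" is the grip in N (left out, the last holds). Time passes only in rows, so rows that repeat a pose let the fingers close. It gives the time, the measured TCP pose, the force, the opening and the grip force at its end, in the units of the state.
- read_state(): the state, without advancing time (a new reading comes with each control period).
- get_image(name): name is "scene" or "top" or "wrist"; returns the picture (420x560x3 uint8, blue, green, red); there is no depth.
- camera_params(name): a dict with "vfov" (degrees; the focal length in pixels is half the picture's height over the tangent of half this angle, whatever the lens; pixels are square), "cx", "cy" (the principal point, pixels), "D" ([k1, k2, p1, p2, k3] as OpenCV has them; the pictures are not rectified), "extrinsics" (4x4, takes a point from camera to world coordinates). Camera axes: x right, y up, looking along -z (the intrinsics and any distortion apply to the point x, -y, -z); pixel columns grow to the right and rows downward; lengths in m; the calibration is good to about 2 mm. A picture is of the moment at which its call begins: read the wrist's pose just before it. camera_params takes no time and is no camera call; for the wrist camera it gives the pose at the moment of the call.
- hand_in(): hands the job in; it is judged then, once.
The state is a dict: "clock": time; "q": joint angles; "joint_velocities": joint speeds; "effort": joint torques, N m; "tcp_pos": TCP position; "ee_rot": TCP orientation; "ft_force": force on the tool from outside, world axes, zero at the start; "torque": the same for the moment, N m; "finger_gap": finger opening in m; "grasp_force": force on a finger pad.
Only numpy, scipy, OpenCV 4.12 (cv2) and the standard library are available. Lean on these libraries where they do the work, as an engineer would, in place of code of your own. Each camera call takes 0.05 s, during which the arm holds its last target. There are 200 camera calls.

## Working session

There is one attempt and no reset: what is moved stays moved. The work goes in short steps, Python scripts to look and compute and a tool call to move; the robot and the scene stay as the last step left them, time stands still between calls to the robot, and variables do not carry over. Pictures are saved under pics/ and viewed, at most 10 in all, crops included, and the job is handed in when it is done.

Besides the shell and the picture viewer there is one more tool, called by a JSON object that holds its "fn" and its "kwargs", one argument or row to a line. arm_command: Moves the arm, as the interface text tells. Its arguments: {"type":"object","properties":{"motion":{"type":"array","items":{"type":"array","items":{"type":"number"}}},"squeeze":{"type":"number"}},"required":["motion"]}

```bash
ls; mkdir -p pics; cat > h.py <<'E'
from cell import *
import numpy as np, cv2
def K(p):
    f=210/np.tan(np.radians(p["vfov"])/2); return np.array([[f,0,p["cx"]],[0,f,p["cy"]],[0,0,1.]])
def ray(p,uv):
    uv=np.array(uv,float).reshape(-1,1,2)
    n=cv2.undistortPoints(uv,K(p),np.array(p["D"],float)).reshape(-1,2)
    T=np.array(p["extrinsics"]); d=np.c_[n[:,0],-n[:,1],-np.ones(len(n))]@T[:3,:3].T
    return T[:3,3],d
def onz(p,uv,z):
    o,d=ray(p,uv); return o+d*((z-o[2])/d[:,2])[:,None]
def tri(p1,uv1,p2,uv2):
    o1,d1=ray(p1,uv1);o2,d2=ray(p2,uv2);out=[]
    for a,b in zip(d1,d2):
        s=np.linalg.lstsq(np.c_[a,-b],o2-o1,rcond=None)[0]
        x,y=o1+a*s[0],o2+b*s[1]; out.append([*(x+y)/2,np.linalg.norm(x-y)])
    return np.array(out)
def proj(p,X):
    T=np.linalg.inv(np.array(p["extrinsics"])); X=np.atleast_2d(X)@T[:3,:3].T+T[:3,3]
    X=X*[1,-1,-1]; return cv2.projectPoints(X,np.zeros(3),np.zeros(3),K(p),np.array(p["D"],float))[0].reshape(-1,2)
E
python3 - <<'E'
from h import *
np.set_printoptions(precision=4,suppress=True)
s=read_state(); print({k:np.round(v,3).tolist() for k,v in s.items()})
for n in("scene","top","wrist"):
    p=camera_params(n); print(n,p["vfov"],p["cx"],p["cy"],p["D"]);print(np.array(p["extrinsics"]))
    cv2.imwrite(f"pics/{n}0.png",get_image(n))
E
```

```text
pics
{'clock': 0.0, 'q': [-1.249, 0.088, 1.372, -0.0, 1.684, -0.103], 'joint_velocities': [-0.0, -0.0, -0.001, -0.003, 0.002, -0.001], 'effort': [-0.001, -34.019, -30.243, 0.071, 0.033, -0.0], 'tcp_pos': [0.227, -0.501, 0.229], 'ee_rot': [[0.911, 0.412, -0.001], [0.412, -0.911, 0.002], [0.0, -0.002, -1.0]], 'ft_force': [0.706, -0.113, -0.167], 'torque': [-0.014, 0.022, 0.02], 'grasp_force': 0.0, 'finger_gap': 0.094}
scene 42.25470960721164 283.26511162519455 214.48459134155115 [-0.1806  0.      0.      0.      0.    ]
[[-0.7684  0.4727 -0.4314  0.0737]
 [-0.6399 -0.5786  0.5058  0.4849]
 [-0.0105  0.6647  0.7471  0.9466]
 [ 0.      0.      0.      1.    ]]
top 46.1186334582103 286.1952258436143 207.2210394015301 [-0.1317  0.      0.      0.      0.    ]
[[-0.015   0.9858 -0.1671  0.402 ]
 [-0.9999 -0.0144  0.0049 -0.0933]
 [ 0.0024  0.1671  0.9859  1.2464]
 [ 0.      0.      0.      1.    ]]
wrist 67.2749785596028 277.2060266195749 206.0808326828905 [-0.0515  0.      0.      0.      0.    ]
[[ 0.4117  0.8864  0.2115  0.2874]
 [-0.9113  0.401   0.0934 -0.4737]
 [-0.002  -0.2312  0.9729  0.3831]
 [ 0.      0.      0.      1.    ]]
```

View pics/scene0.png

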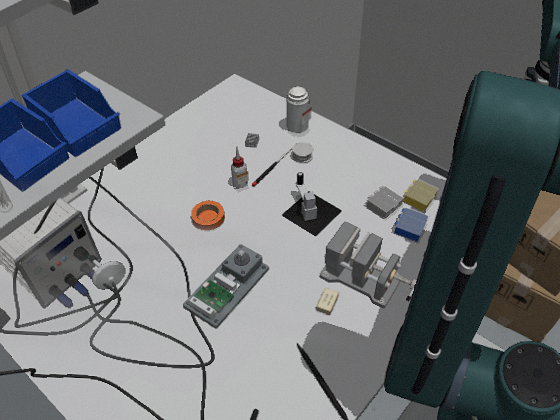

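View pics/top0.png

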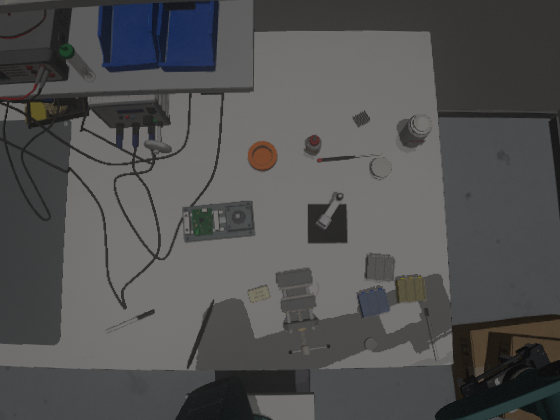

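The scene view shows the clamp (shaft near 242,257) and the crank standing on its pad (boss 309,197, knob 300,178). The top view shows the shaft near (238,216), the pad near (327,223), the crank hub near (322,222) and the knob near (338,196).

```bash
python3 - <<'E'
from h import *
np.set_printoptions(precision=4,suppress=True)
pt=camera_params("top");ps=camera_params("scene")
print("tri knobtop, bosstop, shafttop",tri(pt,[(338,195),(323,221),(238,215)],ps,[(300,174),(309,192),(242,253)]))
print(onz(pt,[(338,196)],.071),onz(pt,[(323,221)],.07),onz(pt,[(238,216)],.065))
print("pad",onz(pt,[(308,205),(347,205),(348,242),(308,243)],.004))
a=cv2.imread("pics/top0.png")[180:260,170:370]; b=cv2.imread("pics/scene0.png")[160:340,170:360]
a=cv2.resize(a,None,fx=4,fy=4,interpolation=2)[:, :]
b=cv2.resize(b,None,fx=3,fy=3,interpolation=2)
a=cv2.convertScaleAbs(a,alpha=1.6)
cv2.imwrite("pics/topc.png",a)
E
```

```text
tri knobtop, bosstop, shafttop [[ 0.6282 -0.2256  0.0742  0.0016]
 [ 0.5662 -0.1846  0.0873  0.0051]
 [ 0.5858  0.0185  0.0567  0.0007]]
[[ 0.627  -0.2255  0.071 ]] [[ 0.5664 -0.1873  0.07  ]] [[0.5824 0.018  0.065 ]]
pad [[ 0.6175 -0.1553  0.004 ]
 [ 0.6161 -0.2554  0.004 ]
 [ 0.521  -0.2546  0.004 ]
 [ 0.5201 -0.1532  0.004 ]]
```

View pics/topc.png

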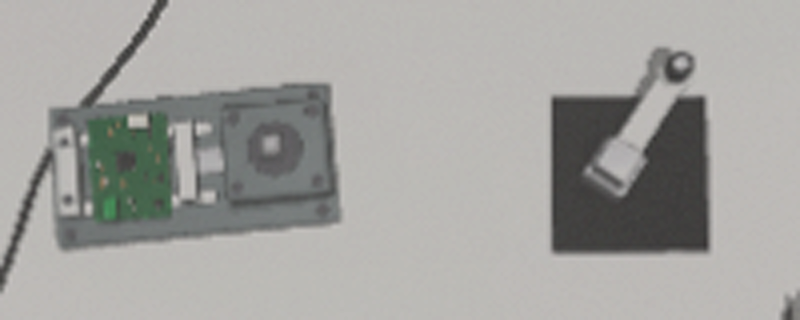

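The enlarged crop shows the boss top at (325.8,219.5) and the knob top at (339.8,196.2) in full-image pixels. The shaft top is at (237.8,216). The crank yaw is about -0.55 rad. I'm going above the crank with tool yaw about 2.6, which leaves J6 travel for winding.

{"fn": "arm_command", "kwargs": {
  "motion": [
    [0,0,-2.16,440,-146,30,1],
    [0,0,-2.16,440,-146,30,1],
    [0,0,-2.16,440,-146,30,1],
    [0,0,-2.16,440,-146,30,1],
    [0,0,-2.16,440,-146,30,1],
    [0,0,-2.16,440,-146,30,1],
    [0,0,-2.16,440,-146,30,1],
    [0,0,-2.16,440,-146,30,1]
  ]
}}

```text
clock: 0.82
tcp_pos: [0.4722, -0.2738, 0.2086]
ee_rot: [[0.139, 0.99, -0.0], [0.99, -0.139, 0.0], [-0.0, -0.0, -1.0]]
ft_force: [0.5, -1.4, 0.4]
finger_gap: 0.0937
grasp_force: 0.0
```

{"fn": "arm_command", "kwargs": {
  "motion": [
    [0,0,-1.16,99,82,5,1],
    [0,0,-1.16,99,82,5,1],
    [0,0,-1.16,99,82,5,1],
    [0,0,-1.16,99,82,5,1],
    [0,0,-1.16,99,82,5,1],
    [0,0,-1.16,99,82,5,1],
    [0,0,-1.16,99,82,5,1],
    [0,0,-1.16,99,82,5,1]
  ]
}}

```text
clock: 1.48
tcp_pos: [0.5666, -0.1892, 0.2033]
ee_rot: [[-0.758, 0.652, -0.001], [0.652, 0.758, 0.0], [0.001, -0.0, -1.0]]
ft_force: [-0.5, 0.7, -0.3]
finger_gap: 0.0938
grasp_force: 0.0
```

{"fn": "arm_command", "kwargs": {
  "motion": [
    [0,0,-0.1,0,0,0,1],
    [0,0,-0.1,0,0,0,1],
    [0,0,-0.1,0,0,0,1]
  ]
}}

```text
clock: 1.73
tcp_pos: [0.5665, -0.1895, 0.2035]
ee_rot: [[-0.814, 0.581, -0.001], [0.581, 0.814, 0.0], [0.001, -0.0, -1.0]]
ft_force: [-0.1, 0.3, -0.1]
finger_gap: 0.094
grasp_force: 0.0
```

```bash
python3 - <<'E'
from h import *
np.set_printoptions(precision=4,suppress=True)
s=read_state(); print(s["tcp_pos"],s["ee_rot"],s["q"])
p=camera_params("wrist");im=get_image("wrist"); cv2.imwrite("pics/w1.png",im); np.save("w1.npy",p,allow_pickle=True)
print(proj(p,[[.566,-.187,.07],[.627,-.2255,.071]]))
E
```

```text
[ 0.5665 -0.1895  0.2035] [[-0.8142  0.5805 -0.0007]
 [ 0.5805  0.8142  0.0003]
 [ 0.0007 -0.0002 -1.    ]] [-0.4176  0.1997  1.2972 -0.      1.6455 -1.369 ]
[[279.2267 202.441 ]
 [283.2832 274.0566]]
```

View pics/w1.png

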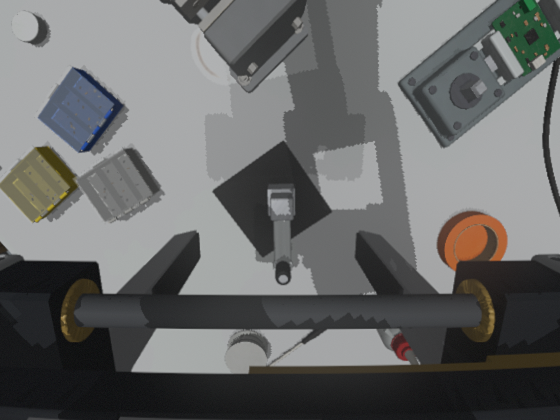

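The wrist view has the boss top near (281,203), the knob top near (283,277), the pad round them and the shaft near (478,90).

```bash
python3 - <<'E'
from h import *
im=cv2.imread("pics/w1.png")
a=cv2.resize(im[175:300,245:320],None,fx=4.8,fy=4.8,interpolation=cv2.INTER_NEAREST)
b=cv2.resize(im[60:125,440:520],None,fx=5,fy=5,interpolation=cv2.INTER_NEAREST)
c=np.zeros((600,770,3),np.uint8); c[:a.shape[0],:a.shape[1]]=a; c[:b.shape[0],365:365+b.shape[1]]=b
cv2.imwrite("pics/w1c.png",c)
E
```

```text
(no output)
```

View pics/w1c.png

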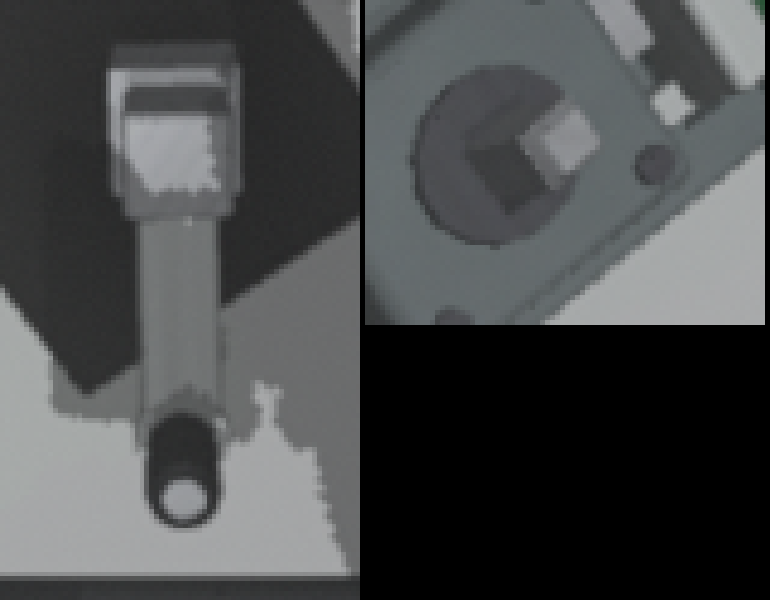

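The crop gives the boss top centre at (282.1,209.2), the knob top at (283.3,277.3), the shaft top at (481.4,87.6) and the shoulder circle centre at (466.4,91).

```bash
python3 - <<'E'
from h import *
np.set_printoptions(precision=4,suppress=True)
p=np.load("w1.npy",allow_pickle=True).item(); pt=camera_params("top")
w=[(282.1,209.2),(283.3,277.3),(481.4,87.6)]
print(tri(p,w,pt,[(325.75,219.5),(339.75,196.2),(237.75,216)]))
b=onz(p,w[:1],.070)[0];k=onz(p,w[1:2],.071)[0];print(b,k,np.linalg.norm(k-b),np.arctan2(*(k-b)[1::-1]))
a=onz(p,[(245+179.5/4.8,175+230/4.8),(245+181/4.8,175+410/4.8)],.042);print(a,np.arctan2(*(a[1]-a[0])[1::-1]))
print("shaft",onz(p,w[2:],.065),onz(p,[(466.4,91)],.043))
s=read_state();d=b-s["tcp_pos"];R=np.array(s["ee_rot"]);print("tool",R.T@d, "yaw",np.arctan2(R[1,0],R[0,0]))
# shaft top edge orientation (crop corners)
c=[(565,100),(600,142),(570,176),(532,138)]
c=onz(p,[((x-365)/5+440,y/5+60) for x,y in c],.065);print(c,[np.arctan2(*(c[(i+1)%4]-c[i])[1::-1])%(np.pi/2) for i in range(4)])
E
```

```text
[[ 0.5729 -0.1922  0.0617  0.0062]
 [ 0.6265 -0.2275  0.0766  0.0037]
 [ 0.5828  0.0176  0.0723  0.0032]]
[ 0.5729 -0.1886  0.07  ] [ 0.6299 -0.2275  0.071 ] 0.06903149025245842 -0.5991486134373285
[[ 0.5909 -0.2005  0.042 ]
 [ 0.6253 -0.2244  0.042 ]] -0.607881136560311
shaft [[0.5862 0.0217 0.065 ]] [[0.5861 0.0207 0.043 ]]
tool [-0.0047  0.0044  0.1336] yaw 2.5223452873973997
[[0.5797 0.0238 0.065 ]
 [0.5898 0.0258 0.065 ]
 [0.5918 0.0183 0.065 ]
 [0.582  0.0155 0.065 ]] [np.float64(0.19599132039006567), np.float64(0.2656169647447506), np.float64(0.2738402936984752), np.float64(0.2708857153271771)]
```

{"fn": "arm_command", "kwargs": {
  "motion": [
    [0,0,-0.017,-4.7,4.4,40,1],
    [0,0,-0.017,-4.7,4.4,80,1],
    [0,0,-0.017,-4.7,4.4,110,1],
    [0,0,-0.017,-4.7,4.4,130,1],
    [0,0,-0.017,-4.7,4.4,137,1],
    [0,0,-0.017,-4.7,4.4,137,1]
  ],
  "squeeze": 40
}}

```text
clock: 2.28
tcp_pos: [0.5715, -0.1881, 0.0643]
ee_rot: [[-0.825, 0.566, -0.005], [0.566, 0.825, 0.002], [0.005, -0.001, -1.0]]
ft_force: [-0.7, 0.1, -0.0]
finger_gap: 0.0943
grasp_force: 0.0
```

{"fn": "arm_command", "kwargs": {
  "motion": [
    [0,0,0,0,0,0,0.2],
    [0,0,0,0,0,0,-1],
    [0,0,0,0,0,0,-1],
    [0,0,0,0,0,0,-1],
    [0,0,0,0,0,0,-1],
    [0,0,0,0,0,0,-1],
    [0,0,0,0,0,0,-1],
    [0,0,0,0,0,0,-1]
  ]
}}

```text
clock: 2.95
tcp_pos: [0.5731, -0.1887, 0.0671]
ee_rot: [[-0.825, 0.565, 0.0], [0.565, 0.825, -0.0], [-0.0, -0.0, -1.0]]
ft_force: [0.5, -0.3, -0.5]
finger_gap: 0.044
grasp_force: 0.0
```

{"fn": "arm_command", "kwargs": {
  "motion": [
    [0,0,0,0,0,0,-1],
    [0,0,0,0,0,0,-1],
    [0,0,0,0,0,0,-1],
    [0,0,0,0,0,0,-1],
    [0,0,0,0,0,0,-1],
    [0,0,0,0,0,0,-1]
  ]
}}

```text
clock: 3.45
tcp_pos: [0.573, -0.1887, 0.0668]
ee_rot: [[-0.825, 0.564, -0.0], [0.564, 0.825, -0.0], [0.0, -0.0, -1.0]]
ft_force: [0.3, 0.3, -0.7]
finger_gap: 0.0219
grasp_force: 40.0
```

{"fn": "arm_command", "kwargs": {
  "motion": [
    [0,0,0,0,0,-20,-1],
    [0,0,0,0,0,-50,-1],
    [0,0,0,0,0,-80,-1],
    [0,0,0,0,0,-108,-1],
    [0,0,-0.05,8,20,-108,-1],
    [0,0,-0.15,20,50,-108,-1],
    [0,0,-0.25,32,82,-108,-1],
    [0,0,-0.35,44,112,-108,-1]
  ]
}}

```text
clock: 4.12
tcp_pos: [0.5998, -0.0702, 0.1744]
ee_rot: [[-0.97, 0.243, -0.001], [0.243, 0.97, 0.001], [0.001, 0.0, -1.0]]
ft_force: [0.6, 0.8, -2.3]
finger_gap: 0.0221
grasp_force: 40.0
```

{"fn": "arm_command", "kwargs": {
  "motion": [
    [0,0,-0.1,22,28,0,-1],
    [0,0,-0.2,40,48,0,-1],
    [0,0,-0.3,60,68,0,-1],
    [0,0,-0.4,68,76,0,-1],
    [0,0,-0.5,68,76,0,-1],
    [0,0,-0.52,68,76,0,-1],
    [0,0,-0.52,68,76,0,-1]
  ]
}}

```text
clock: 4.7
tcp_pos: [0.5526, 0.0192, 0.1745]
ee_rot: [[-0.964, -0.266, -0.001], [-0.266, 0.964, -0.0], [0.001, 0.0, -1.0]]
ft_force: [-0.2, 0.1, -2.2]
finger_gap: 0.0219
grasp_force: 40.0
```

```bash
python3 - <<'E'
from h import *
np.set_printoptions(precision=4,suppress=True)
s=read_state(); R=np.array(s["ee_rot"]); print(s["clock"],s["tcp_pos"],np.arctan2(R[1,0],R[0,0]),s["q"],s["ft_force"],s["torque"])
p=camera_params("wrist");im=get_image("wrist"); cv2.imwrite("pics/w2.png",im); np.save("w2.npy",p,allow_pickle=True)
uv=proj(p,[[.586,.02,.065]])[0]; print(uv)
x,y=int(uv[0])-80,max(0,int(uv[1])-70); print(x,y)
cv2.imwrite("pics/w2c.png",cv2.resize(im[y:y+150,x:x+160],None,fx=4,fy=4,interpolation=cv2.INTER_NEAREST))
E
```

```text
4.7 [0.5526 0.0192 0.1745] -2.872501393309448 [-0.0677  0.1117  1.4551 -0.0002  1.5756 -1.9076] [-0.1946  0.0652 -2.1513] [ 0.0952 -0.0958  0.045 ]
[268.2728 246.4702]
188 176
```

View pics/w2c.png

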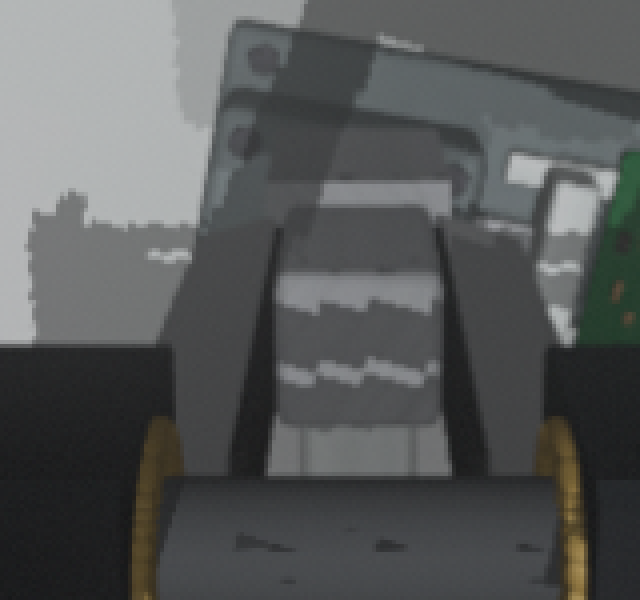

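The crank hides the shaft here because the shift went the wrong way along tool x. In this crop the hub (275-445 px) stands in front of the housing. I'm moving so the shaft lies clear on the camera side.

{"fn": "arm_command", "kwargs": {
  "motion": [
    [0,0,0,-25,-3,0,-1],
    [0,0,0,-55,-7,0,-1],
    [0,0,0,-71,-8,0,-1],
    [0,0,0,-71,-8,0,-1],
    [0,0,0,-71,-8,0,-1],
    [0,0,0,-71,-8,0,-1]
  ]
}}

```text
clock: 5.25
tcp_pos: [0.6228, 0.0297, 0.1744]
ee_rot: [[-0.964, -0.265, -0.002], [-0.265, 0.964, -0.0], [0.002, 0.0, -1.0]]
ft_force: [0.4, 0.3, -2.7]
finger_gap: 0.0219
grasp_force: 40.0
```

```bash
python3 - <<'E'
from h import *
np.set_printoptions(precision=4,suppress=True)
s=read_state(); R=np.array(s["ee_rot"]); print(s["clock"],s["tcp_pos"],np.arctan2(R[1,0],R[0,0]))
p=camera_params("wrist");im=get_image("wrist"); cv2.imwrite("pics/w3.png",im); np.save("w3.npy",p,allow_pickle=True)
uv=proj(p,[[.586,.02,.065]])[0]; print(uv)
x,y=int(uv[0])-80,max(0,int(uv[1])-50); print(x,y)
cv2.imwrite("pics/w3c.png",cv2.resize(im[y:y+150,x:x+160],None,fx=4,fy=4,interpolation=cv2.INTER_NEAREST))
E
```

```text
5.25 [0.6228 0.0297 0.1744] -2.8729407439226273
[277.8468 166.7016]
197 116
```

View pics/w3c.png

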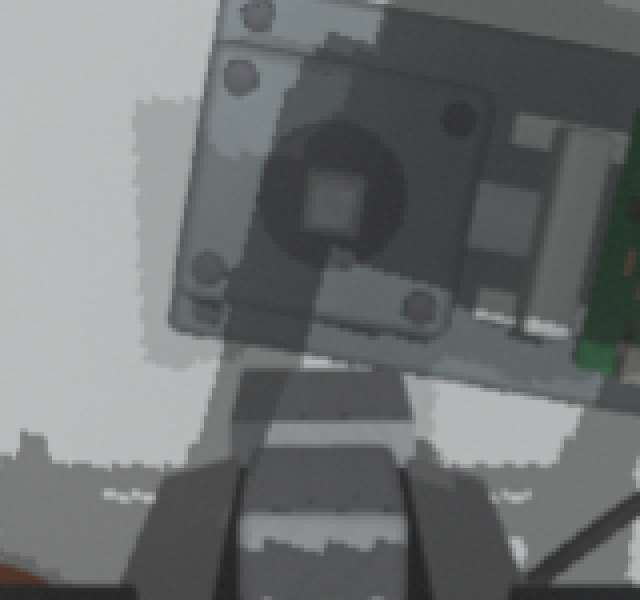

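The shaft top centre is near (280.8,166.5) px and the shoulder centre near (280,164.3). The bottom front edge of the hub runs from (257.8,208.5) to (298.3,208.5). The shaft's sides look parallel to the image axes.

```bash
python3 - <<'E'
from h import *
np.set_printoptions(precision=4,suppress=True)
p=np.load("w3.npy",allow_pickle=True).item(); im=cv2.imread("pics/w3.png")
g=cv2.cvtColor(im,cv2.COLOR_BGR2GRAY)[154:178,266:294]
print(g[::1,4:26])
t,m=cv2.threshold(g,0,255,cv2.THRESH_OTSU); n,l,st,c=cv2.connectedComponentsWithStats(m)
k=l[12,14]; r=cv2.minAreaRect(np.argwhere(l==k)[:,::-1].astype(np.float32)); print(t,st[k],c[k]+[266,154],r)
s=read_state();R=np.array(s["ee_rot"]);T=np.array(s["tcp_pos"])
for n,u,z in(("top",(280.75,166.5),.065),("shoulder",(280,164.25),.043),("hubL",(257.8,208.5),.1116),("hubR",(298.3,208.5),.1116)):
    X=onz(p,[u],z)[0]; print(n,X,"tool",(R.T@(X-T))*1000)
E
```

```text
[[70 71 66 60 60 59 58 59 58 58 57 59 57 57 58 57 56 54 55 56 54 55]
 [67 67 65 59 60 59 59 58 58 58 58 58 57 57 55 56 55 55 56 55 56 56]
 [60 62 60 60 61 59 59 59 59 58 58 59 59 56 57 56 56 55 56 56 57 57]
 [59 60 60 60 61 63 63 61 59 58 58 57 57 57 57 56 55 55 55 56 55 54]
 [60 60 59 60 66 70 66 67 66 66 64 62 61 60 60 55 55 54 55 56 55 54]
 [60 61 59 62 69 72 73 74 73 73 72 70 69 67 65 63 62 59 55 55 55 54]
 [59 59 59 65 73 78 78 78 77 77 76 76 75 74 71 72 72 67 58 56 55 54]
 [60 60 59 63 74 79 79 81 79 81 81 81 80 78 77 76 74 71 63 55 56 54]
 [59 59 59 65 75 79 83 83 84 82 82 82 82 80 79 77 78 74 64 57 55 54]
 [60 59 59 66 76 81 87 87 86 85 87 85 85 84 83 81 77 71 60 55 53 55]
 [60 59 61 67 78 83 88 88 86 87 88 88 90 89 91 84 76 71 57 55 55 54]
 [59 58 61 70 77 82 89 89 87 88 87 87 89 89 88 84 76 70 55 54 54 55]
 [59 60 62 71 78 83 89 89 87 86 86 86 88 89 87 82 76 68 56 54 52 53]
 [59 59 63 73 79 83 88 88 87 86 87 86 86 87 85 79 73 66 55 55 53 53]
 [59 58 63 74 80 86 89 89 88 88 86 85 86 87 83 77 74 66 55 54 53 54]
 [59 59 65 76 80 87 89 89 88 89 86 85 87 85 83 76 72 61 55 54 52 
[... 255 characters left out ...]
73 71 66 55 55 53 53 54]
 [58 58 57 58 57 58 60 63 65 65 66 67 67 69 69 69 63 55 54 52 54 53]
 [59 59 59 58 57 57 56 56 57 58 57 59 59 60 63 62 58 54 54 54 53 55]
 [59 58 59 57 59 58 56 56 57 57 56 56 55 54 56 55 55 54 53 54 54 53]
 [59 59 56 57 57 56 56 58 55 61 67 63 55 55 53 54 55 55 55 53 53 53]]
69.0 [  7   4  15  16 198] [279.8131 166.0253] ((13.810811996459961, 12.135135650634766), (13.809514999389648, 14.467110633850098), 9.462321281433105)
top [0.5852 0.0223 0.065 ] tool [ 37.9757   2.7109 109.7437]
shoulder [0.5856 0.022  0.043 ] tool [ 37.6245   2.2805 131.7432]
hubL [0.6134 0.0127 0.1116] tool [ 13.4076 -13.9693  63.1126]
hubR [0.6058 0.0403 0.1116] tool [13.3859 14.634  63.1164]
```

{"fn": "arm_command", "kwargs": {
  "motion": [
    [0,0,0.1,25,1,0,-1],
    [0,0,0.15,38,1.9,0,-1],
    [0,0,0.15,38,1.9,20,-1],
    [0,0,0.15,38,1.9,36,-1],
    [0,0,0.15,38,1.9,42,-1],
    [0,0,0.15,38,1.9,44,-1],
    [0,0,0.15,38,1.9,44,-1]
  ]
}}

```text
clock: 5.88
tcp_pos: [0.5858, 0.0219, 0.1308]
ee_rot: [[-0.993, -0.12, -0.001], [-0.12, 0.993, -0.0], [0.001, 0.0, -1.0]]
ft_force: [0.3, -0.5, -2.3]
finger_gap: 0.0218
grasp_force: 40.0
```

{"fn": "arm_command", "kwargs": {
  "motion": [
    [0,0,0,0,0,1,-1],
    [0,0,0,0,0,2,-1],
    [0,0,0,0,0,3,-1],
    [0,0,0,0,0,4,-1],
    [0,0,0,0,0,5,-1],
    [0,0,0,0,0,5,-1]
  ]
}}

```text
clock: 6.38
tcp_pos: [0.5863, 0.022, 0.1258]
ee_rot: [[-0.993, -0.12, -0.0], [-0.12, 0.993, -0.0], [0.0, -0.0, -1.0]]
ft_force: [-0.4, 0.6, -2.4]
finger_gap: 0.0218
grasp_force: 40.0
```

{"fn": "arm_command", "kwargs": {
  "motion": [
    [0,0,0,0,0,1,-1],
    [0,0,0,0,0,2,-1],
    [0,0,0,0,0,3,-1],
    [0,0,0,0,0,4,-1],
    [0,0,0,0,0,4,-1]
  ]
}}

```text
clock: 6.8
tcp_pos: [0.5861, 0.022, 0.1216]
ee_rot: [[-0.993, -0.12, -0.001], [-0.12, 0.993, -0.0], [0.001, -0.0, -1.0]]
ft_force: [-0.8, -0.2, -3.1]
finger_gap: 0.0214
grasp_force: 40.0
```

{"fn": "arm_command", "kwargs": {
  "motion": [
    [0,0,0,0,0,1.5,-1],
    [0,0,0,0,0,3,-1],
    [0,0,0,0,0,4.5,-1],
    [0,0,0,0,0,6,-1],
    [0,0,0,0,0,6,-1]
  ]
}}

```text
clock: 7.22
tcp_pos: [0.586, 0.022, 0.1154]
ee_rot: [[-0.993, -0.12, -0.001], [-0.12, 0.993, -0.0], [0.001, 0.0, -1.0]]
ft_force: [0.9, 0.4, -2.2]
finger_gap: 0.0217
grasp_force: 40.0
```

{"fn": "arm_command", "kwargs": {
  "motion": [
    [0,0,0,0,0,1.5,-1],
    [0,0,0,0,0,3,-1],
    [0,0,0,0,0,4.5,-1],
    [0,0,0,0,0,6,-1],
    [0,0,0,0,0,7,-1],
    [0,0,0,0,0,8,-1],
    [0,0,0,0,0,8,-1]
  ]
}}

```text
clock: 7.8
tcp_pos: [0.5861, 0.022, 0.1076]
ee_rot: [[-0.993, -0.12, -0.001], [-0.12, 0.993, -0.0], [0.001, -0.0, -1.0]]
ft_force: [0.4, 0.3, -1.5]
finger_gap: 0.0216
grasp_force: 40.0
```

{"fn": "arm_command", "kwargs": {
  "motion": [
    [0,0,0,0,0,0.5,-1],
    [0,0,0,0,0,1,-1],
    [0,0,0,0,0,1.5,-1],
    [0,0,0,0,0,2,-1],
    [0,0,0,0,0,2,-1]
  ]
}}

```text
clock: 8.22
tcp_pos: [0.5863, 0.022, 0.1059]
ee_rot: [[-0.993, -0.12, 0.0], [-0.12, 0.993, -0.0], [-0.0, -0.0, -1.0]]
ft_force: [-0.3, -0.3, -2.6]
finger_gap: 0.0215
grasp_force: 40.0
```

{"fn": "arm_command", "kwargs": {
  "motion": [
    [0,0,0,0,0,0.4,-1],
    [0,0,0,0,0,0.8,-1],
    [0,0,0,0,0,1.2,-1],
    [0,0,0,0,0,1.2,-1]
  ]
}}

```text
clock: 8.55
tcp_pos: [0.5864, 0.022, 0.1058]
ee_rot: [[-0.993, -0.12, 0.001], [-0.12, 0.993, -0.0], [-0.001, -0.0, -1.0]]
ft_force: [-3.5, -0.9, 5.0]
finger_gap: 0.0215
grasp_force: 40.0
```

The crank is seated: z is 0.1058 as predicted, with light contact. Before winding I'll measure the jaw opening from the w3 picture to know how far to turn.

```bash
python3 - <<'E'
from h import *
im=cv2.imread("pics/w3.png")
cv2.imwrite("pics/w3j.png",cv2.convertScaleAbs(cv2.resize(im[110:260,310:505],None,fx=4,fy=4,interpolation=2),alpha=1.3))
s=read_state();print(s["torque"],s["ft_force"],s["q"])
E
```

```text
[ 0.07529206  0.39185989 -0.02207005] [-3.45674928 -0.85435631  5.04692927] [-5.90868877e-02  2.23295738e-01  1.46587545e+00 -9.96983509e-05
  1.45176278e+00 -1.75009885e+00]
```

View pics/w3j.png

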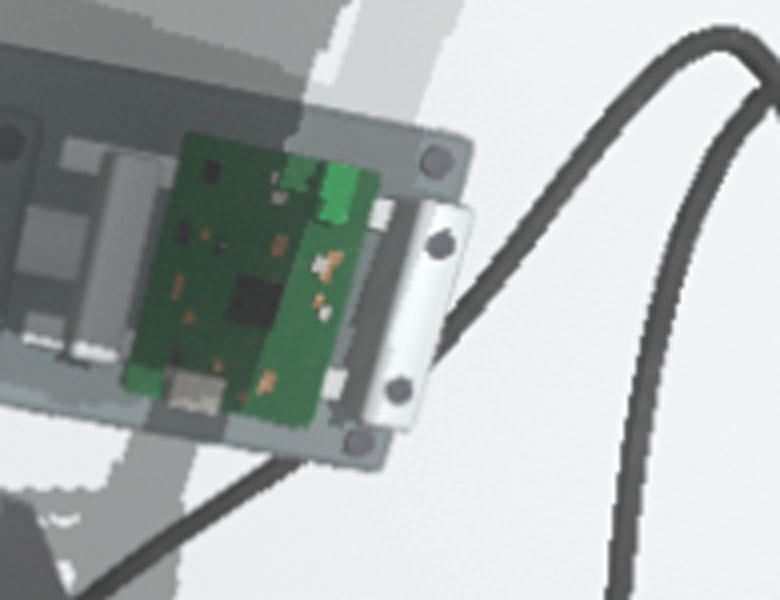

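The jaw's clamping top edge runs from crop (163,160) to (118,355). The back jaw's inner top edge runs from (420,205) to (368,420).

```bash
python3 - <<'E'
from h import *
np.set_printoptions(precision=4,suppress=True)
p=np.load("w3.npy",allow_pickle=True).item()
f=lambda q,z:onz(p,[(310+x/4-.4,110+y/4-.4) for x,y in q],z)
j=f([(163,160),(118,355)],.034); b=f([(420,205),(368,420)],.034); e=f([(185,135),(128,390),(380,172),(315,425)],.020)
d=b[1]-b[0]; d/=np.linalg.norm(d); n=np.array([-d[1],d[0],0]); n*=np.sign(n[1])
print(n,np.arctan2(n[1],n[0]),[(b[0]-x)@n for x in j],[(b[0]-x)@n for x in e],(b[0]-np.array([.5856,.022,0]))@n)
E
```

```text
[-0.1196  0.9928  0.    ] 1.690648366579749 [np.float64(0.06196361515228244), np.float64(0.06352598095606328)] [np.float64(0.054573407636222336), np.float64(0.056083103343498156), np.float64(0.005492238699509341), np.float64(0.0069888172014886075)] 0.12430562924856284
```

{"fn": "arm_command", "kwargs": {
  "motion": [
    [0,0,0,0,0,0,-1],
    [0,0,0.08,0,0,0,-1],
    [0,0,0.16,0,0,0,-1],
    [0,0,0.24,0,0,0,-1],
    [0,0,0.32,0,0,0,-1],
    [0,0,0.4,0,0,0,-1],
    [0,0,0.5,0,0,0,-1],
    [0,0,0.6,0,0,0,-1]
  ],
  "squeeze": 60
}}

```text
clock: 9.22
tcp_pos: [0.5863, 0.0221, 0.1058]
ee_rot: [[-0.885, 0.465, 0.0], [0.465, 0.885, -0.0], [-0.0, -0.0, -1.0]]
ft_force: [-2.5, -1.3, 5.7]
finger_gap: 0.0212
grasp_force: 60.0
```

```bash
cat > r.py <<'E'
from h import *
np.set_printoptions(precision=3,suppress=True)
s=read_state();R=np.array(s["ee_rot"]);print(s["clock"],"tq",np.array(s["torque"]),"F",np.array(s["ft_force"]),"yaw",np.arctan2(R[1,0],R[0,0]),"q6",s["q"][5],"p",s["tcp_pos"],s["finger_gap"])
E
python3 r.py
```

```text
9.2167 tq [0.052 0.572 0.437] F [-2.494 -1.314  5.656] yaw 2.6580339716479062 q6 -1.1461212034846728 p [0.586 0.022 0.106] 0.021222606329103322
```

{"fn": "arm_command", "kwargs": {
  "motion": [
    [0,0,0.1,0,0,0,-1],
    [0,0,0.2,0,0,0,-1],
    [0,0,0.3,0,0,0,-1],
    [0,0,0.4,0,0,0,-1],
    [0,0,0.5,0,0,0,-1],
    [0,0,0.6,0,0,0,-1],
    [0,0,0.7,0,0,0,-1],
    [0,0,0.8,0,0,0,-1]
  ]
}}

```text
clock: 9.88
tcp_pos: [0.5863, 0.022, 0.1058]
ee_rot: [[-0.283, 0.959, 0.001], [0.959, 0.283, -0.0], [-0.001, 0.0, -1.0]]
ft_force: [-3.1, -0.9, 5.7]
finger_gap: 0.0216
grasp_force: 60.0
```

```bash
python3 r.py
```

```text
9.8833 tq [-0.018  0.553  0.35 ] F [-3.096 -0.908  5.709] yaw 1.8580304296997945 q6 -0.3461108007048346 p [0.586 0.022 0.106] 0.02159615939713409
```

{"fn": "arm_command", "kwargs": {
  "motion": [
    [0,0,0.04,0,0,0,-1],
    [0,0,0.08,0,0,0,-1],
    [0,0,0.12,0,0,0,-1],
    [0,0,0.16,0,0,0,-1],
    [0,0,0.2,0,0,0,-1],
    [0,0,0.24,0,0,0,-1],
    [0,0,0.28,0,0,0,-1],
    [0,0,0.3,0,0,0,-1]
  ]
}}

```text
clock: 10.55
tcp_pos: [0.5864, 0.0219, 0.1058]
ee_rot: [[0.01, 1.0, 0.001], [1.0, -0.01, -0.0], [-0.0, 0.001, -1.0]]
ft_force: [-4.0, 0.5, 4.7]
finger_gap: 0.0217
grasp_force: 60.0
```

```bash
python3 r.py
```

```text
10.55 tq [-0.068  0.562  0.38 ] F [-4.022  0.547  4.71 ] yaw 1.5612025831588225 q6 -0.04935029372161971 p [0.586 0.022 0.106] 0.02172780165481491
```

{"fn": "arm_command", "kwargs": {
  "motion": [
    [0,0,0.04,0,0,0,-1],
    [0,0,0.08,0,0,0,-1],
    [0,0,0.12,0,0,0,-1],
    [0,0,0.16,0,0,0,-1],
    [0,0,0.2,0,0,0,-1],
    [0,0,0.24,0,0,0,-1],
    [0,0,0.28,0,0,0,-1],
    [0,0,0.3,0,0,0,-1]
  ]
}}

```text
clock: 11.22
tcp_pos: [0.5864, 0.0219, 0.1058]
ee_rot: [[0.305, 0.952, 0.001], [0.952, -0.305, -0.001], [-0.0, 0.001, -1.0]]
ft_force: [-2.2, 0.1, 4.7]
finger_gap: 0.0217
grasp_force: 60.0
```

```bash
python3 r.py; python3 - <<'E'
from h import *
p=camera_params("wrist");im=get_image("wrist"); cv2.imwrite("pics/w4.png",im); np.save("w4.npy",p,allow_pickle=True)
print(proj(p,[[.5856,.022,.043],[.5707,.1454,.034]]))
E
python3 r.py
```

```text
11.2167 tq [-0.068  0.581  0.316] F [-2.21   0.097  4.746] yaw 1.2612149141319453 q6 0.2506650635457749 p [0.586 0.022 0.106] 0.02173896340385026
[[276.02813644 226.70148792]
 [198.62311421  61.08824898]]
11.2667 tq [-0.056  0.58   0.271] F [-3.618  0.17   6.261] yaw 1.2609770911748546 q6 0.25091219405042187 p [0.586 0.022 0.106] 0.021762716342347024
```

View pics/w4.png

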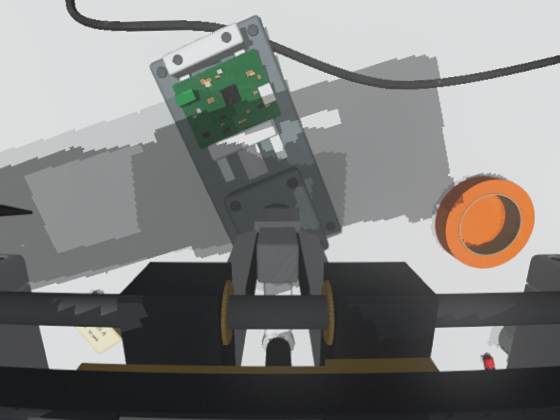

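The wrist view shows the board near the back jaw and the moving jaw close behind it. I estimate 0.5-0.75 rad remaining. From here I'll take small steps and average the torque at each stop.

```bash
cat > a.py <<'E'
from h import *
v=[]
for i in range(6):
    get_image("top"); s=read_state(); v.append([*s["torque"],*s["ft_force"]])
v=np.array(v);R=np.array(s["ee_rot"]);print(round(s["clock"],2),"tz %.3f sd %.3f"%(v[:,2].mean(),v[:,2].std()),v[:,3:].mean(0).round(1),"yaw %.3f q6 %.3f"%(np.arctan2(R[1,0],R[0,0]),s["q"][5]))
E
python3 a.py
```

```text
11.57 tz 0.255 sd 0.025 [-3.3  0.   4.8] yaw 1.263 q6 0.249
```

{"fn": "arm_command", "kwargs": {
  "motion": [
    [0,0,0.03,0,0,0,-1],
    [0,0,0.06,0,0,0,-1],
    [0,0,0.09,0,0,0,-1],
    [0,0,0.12,0,0,0,-1],
    [0,0,0.15,0,0,0,-1],
    [0,0,0.15,0,0,0,-1]
  ]
}}

```text
clock: 12.07
tcp_pos: [0.5864, 0.0219, 0.1058]
ee_rot: [[0.443, 0.896, 0.001], [0.896, -0.443, -0.001], [-0.0, 0.001, -1.0]]
ft_force: [-2.5, 1.0, 5.2]
finger_gap: 0.0215
grasp_force: 60.0
```

```bash
python3 a.py
```

```text
12.37 tz 0.251 sd 0.013 [-2.9 -0.4  5. ] yaw 1.112 q6 0.399
```

{"fn": "arm_command", "kwargs": {
  "motion": [
    [0,0,0.03,0,0,0,-1],
    [0,0,0.06,0,0,0,-1],
    [0,0,0.09,0,0,0,-1],
    [0,0,0.12,0,0,0,-1],
    [0,0,0.15,0,0,0,-1],
    [0,0,0.15,0,0,0,-1]
  ]
}}

```text
clock: 12.87
tcp_pos: [0.5863, 0.0219, 0.1058]
ee_rot: [[0.572, 0.82, 0.001], [0.82, -0.572, -0.001], [-0.0, 0.001, -1.0]]
ft_force: [-3.3, 0.8, 6.1]
finger_gap: 0.0217
grasp_force: 60.0
```

```bash
python3 a.py
```

```text
13.17 tz 0.212 sd 0.039 [-2.9 -0.4  5.2] yaw 0.963 q6 0.549
```

{"fn": "arm_command", "kwargs": {
  "motion": [
    [0,0,0.03,0,0,0,-1],
    [0,0,0.06,0,0,0,-1],
    [0,0,0.09,0,0,0,-1],
    [0,0,0.12,0,0,0,-1]
  ]
}}

```text
clock: 13.5
tcp_pos: [0.5864, 0.0219, 0.1058]
ee_rot: [[0.666, 0.746, 0.001], [0.746, -0.666, -0.001], [-0.0, 0.001, -1.0]]
ft_force: [-2.8, 0.4, 5.7]
finger_gap: 0.0218
grasp_force: 60.0
```

```bash
python3 r.py;python3 a.py
```

```text
13.5 tq [-0.031  0.568  0.362] F [-2.813  0.439  5.68 ] yaw 0.8414552901386939 q6 0.6704243843443898 p [0.586 0.022 0.106] 0.02181619319098439
13.8 tz 0.205 sd 0.020 [-3.  -0.3  5.4] yaw 0.843 q6 0.669
```

{"fn": "arm_command", "kwargs": {
  "motion": [
    [0,0,0.03,0,0,0,-1],
    [0,0,0.06,0,0,0,-1],
    [0,0,0.09,0,0,0,-1]
  ]
}}

```text
clock: 14.05
tcp_pos: [0.5864, 0.0218, 0.1058]
ee_rot: [[0.731, 0.683, 0.001], [0.683, -0.731, -0.001], [-0.0, 0.001, -1.0]]
ft_force: [-2.0, -0.8, 5.7]
finger_gap: 0.0216
grasp_force: 60.0
```

```bash
python3 r.py;python3 a.py
```

```text
14.05 tq [-0.059  0.619  0.346] F [-1.993 -0.844  5.741] yaw 0.7514365006877551 q6 0.7604544176489701 p [0.586 0.022 0.106] 0.02163192446764034
14.35 tz 0.238 sd 0.040 [-3.3 -0.   5.3] yaw 0.753 q6 0.759
```

{"fn": "arm_command", "kwargs": {
  "motion": [
    [0,0,0.03,0,0,0,-1],
    [0,0,0.06,0,0,0,-1],
    [0,0,0.09,0,0,0,-1]
  ]
}}

```text
clock: 14.6
tcp_pos: [0.5864, 0.0218, 0.1058]
ee_rot: [[0.789, 0.614, 0.001], [0.614, -0.789, -0.001], [0.0, 0.001, -1.0]]
ft_force: [-2.5, -0.5, 5.8]
finger_gap: 0.0216
grasp_force: 60.1
```

```bash
python3 r.py;python3 a.py
```

```text
14.6 tq [-0.096  0.629  0.405] F [-2.537 -0.522  5.776] yaw 0.6614618956892382 q6 0.8504061538461837 p [0.586 0.022 0.106] 0.021596904547111762
14.9 tz 0.264 sd 0.039 [-3.4 -0.5  5.2] yaw 0.663 q6 0.849
```

{"fn": "arm_command", "kwargs": {
  "motion": [
    [0,0,0.02,0,0,0,-1],
    [0,0,0.04,0,0,0,-1],
    [0,0,0.06,0,0,0,-1]
  ]
}}

```text
clock: 15.15
tcp_pos: [0.5863, 0.0218, 0.1058]
ee_rot: [[0.824, 0.566, 0.001], [0.566, -0.824, -0.001], [0.0, 0.001, -1.0]]
ft_force: [-3.5, -0.3, 5.5]
finger_gap: 0.0215
grasp_force: 60.1
```

```bash
python3 r.py;python3 a.py
```

```text
15.15 tq [-0.075  0.63   0.47 ] F [-3.453 -0.334  5.451] yaw 0.6021987035716162 q6 0.9097298315380875 p [0.586 0.022 0.106] 0.021457930453829464
15.45 tz 0.386 sd 0.035 [-3.1 -0.7  5.1] yaw 0.603 q6 0.909
```

{"fn": "arm_command", "kwargs": {
  "motion": [
    [0,0,0.015,0,0,0,-1],
    [0,0,0.03,0,0,0,-1]
  ]
}}

```text
clock: 15.62
tcp_pos: [0.5863, 0.0218, 0.1058]
ee_rot: [[0.841, 0.542, 0.001], [0.542, -0.841, -0.001], [0.0, 0.001, -1.0]]
ft_force: [-3.9, -0.6, 5.0]
finger_gap: 0.0215
grasp_force: 60.1
```

```bash
python3 r.py;python3 a.py
```

```text
15.6167 tq [-0.132  0.634  0.47 ] F [-3.866 -0.649  5.006] yaw 0.5725380060189587 q6 0.9393984933116647 p [0.586 0.022 0.106] 0.021531714982168024
15.92 tz 0.417 sd 0.034 [-3.1 -0.9  5.7] yaw 0.573 q6 0.939
```

The torque excess over the running baseline is about 0.13-0.18 Nm, so the jaw holds about 30 N. I'm unloading the twist before lifting.

{"fn": "arm_command", "kwargs": {
  "motion": [
    [0,0,-0.02,0,0,0,-1],
    [0,0,-0.04,0,0,0,-1],
    [0,0,-0.05,0,0,0,-1],
    [0,0,-0.05,0,0,0,-1]
  ]
}}

```text
clock: 16.25
tcp_pos: [0.5863, 0.0218, 0.1058]
ee_rot: [[0.813, 0.583, 0.001], [0.583, -0.813, -0.001], [0.0, 0.001, -1.0]]
ft_force: [-2.4, 0.5, 5.3]
finger_gap: 0.0216
grasp_force: 60.0
```

```bash
python3 a.py
```

```text
16.55 tz 0.014 sd 0.028 [-2.7  0.1  5.2] yaw 0.622 q6 0.890
```

{"fn": "arm_command", "kwargs": {
  "motion": [
    [0,0,-0.04,0,0,0,-1],
    [0,0,-0.05,0,0,-1,-1],
    [0,0,-0.05,0,0,-2,-1],
    [0,0,-0.05,0,0,-3,-1],
    [0,0,-0.05,0,0,-4,-1],
    [0,0,-0.05,0,0,-5,-1]
  ]
}}

```text
clock: 17.05
tcp_pos: [0.5862, 0.0218, 0.1091]
ee_rot: [[0.783, 0.622, -0.001], [0.622, -0.783, -0.0], [-0.001, -0.0, -1.0]]
ft_force: [-0.1, 0.1, -1.9]
finger_gap: 0.0214
grasp_force: 60.0
```

```bash
python3 r.py
```

```text
17.05 tq [-0.143 -0.087 -0.018] F [-0.133  0.138 -1.928] yaw 0.6713942112265029 q6 0.8401940047243553 p [0.586 0.022 0.109] 0.021361635795181043
```

{"fn": "arm_command", "kwargs": {
  "motion": [
    [0,0,0,0,0,-3,-1],
    [0,0,0,0,0,-7,-1],
    [0,0,0,0,0,-12,-1],
    [0,0,0,0,0,-18,-1],
    [0,0,0,0,0,-27,-1],
    [0,0,0,0,0,-42,-1],
    [0,0,0,0,0,-60,-1],
    [0,0,0,0,0,-70,-1]
  ]
}}

```text
clock: 17.72
tcp_pos: [0.5871, 0.0222, 0.183]
ee_rot: [[0.783, 0.623, 0.004], [0.623, -0.783, 0.0], [0.003, 0.002, -1.0]]
ft_force: [0.7, 0.6, -1.9]
finger_gap: 0.0218
grasp_force: 60.0
```

{"fn": "arm_command", "kwargs": {
  "motion": [
    [0,0,0,-15,16,0,-1],
    [0,0,0,-38,41,0,-1],
    [0,0,0,-62,68,0,-1],
    [0,0,0,-88,96,0,-1],
    [0,0,0,-113,123,0,-1],
    [0,0,0,-136,148,0,-1],
    [0,0,0,-150,164,0,-1],
    [0,0,0,-150,164,0,-1]
  ]
}}

```text
clock: 18.38
tcp_pos: [0.5703, -0.2045, 0.1802]
ee_rot: [[0.786, 0.618, 0.0], [0.618, -0.786, -0.003], [-0.001, 0.002, -1.0]]
ft_force: [-0.0, 0.1, -1.6]
finger_gap: 0.0215
grasp_force: 60.0
```

```bash
python3 r.py; python3 - <<'E'
from h import *
np.set_printoptions(precision=4,suppress=True)
p=camera_params("wrist");im=get_image("wrist");cv2.imwrite("pics/w5.png",im)
# back-jaw etc. skipped: pad = large dark blob near expected place
print("pad corners expected px",proj(p,[[.6168,-.154,.004],[.6168,-.255,.004],[.5205,-.255,.004],[.5205,-.154,.004]]))
a=cv2.resize(im,None,fx=1,fy=1); t=get_image("top")[150:270,170:370]
o=np.zeros((580,800,3),np.uint8); o[:420,:560]=a; o[420:540,:200]=t
o[420:580,200:560]=cv2.resize(t[20:90,5:90],(360,160)) 
cv2.imwrite("pics/w5m.png",o)
E
```

```text
18.3833 tq [ 0.029 -0.032 -0.009] F [-0.044  0.102 -1.599] yaw 0.6661287753058506 q6 0.4679430214191579 p [ 0.57  -0.205  0.18 ] 0.0214917888597384
pad corners expected px [[265.9277 129.8066]
 [341.0663 190.065 ]
 [284.7809 256.716 ]
 [211.0777 202.3682]]
```

View pics/w5m.png

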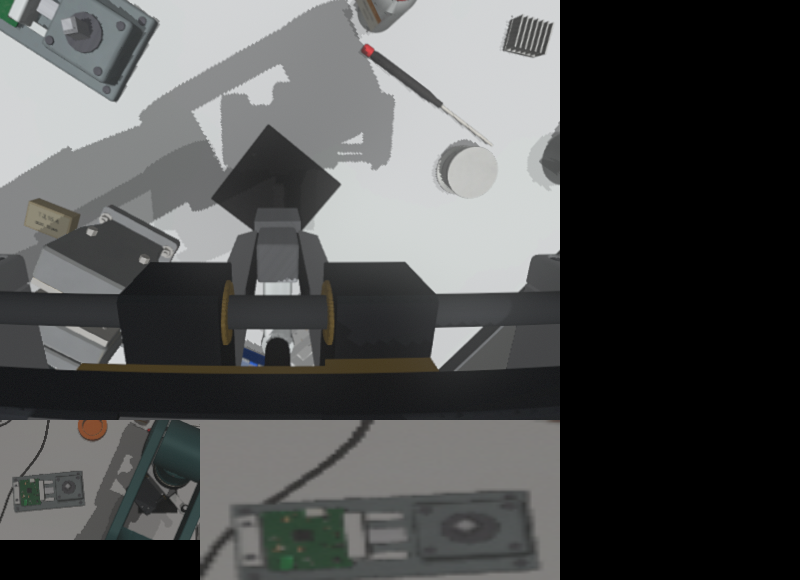

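The pad corners lie at (269,125), (340,184) and (212,199), within a few mm of the prediction, and the hub is over its centre. The board sits between both jaws and the shaft is bare. I'm lowering the crank now.

{"fn": "arm_command", "kwargs": {
  "motion": [
    [0,0,0,0,0,25,-1],
    [0,0,0,0,0,55,-1],
    [0,0,0,0,0,80,-1],
    [0,0,0,0,0,98,-1],
    [0,0,0,0,0,107,-1],
    [0,0,0,0,0,111,-1],
    [0,0,0,0,0,112,-1],
    [0,0,0,0,0,112,-1]
  ]
}}

```text
clock: 19.15
tcp_pos: [0.5719, -0.1995, 0.0691]
ee_rot: [[0.782, 0.623, 0.002], [0.623, -0.782, -0.001], [0.001, 0.002, -1.0]]
ft_force: [0.3, 1.1, -2.8]
finger_gap: 0.0218
grasp_force: 60.0
```

{"fn": "arm_command", "kwargs": {
  "motion": [
    [0,0,0,0,0,0.5,-1],
    [0,0,0,0,0,1,-1],
    [0,0,0,0,0,1.5,-1],
    [0,0,0,0,0,1.5,-1]
  ]
}}

```text
clock: 19.48
tcp_pos: [0.5713, -0.2, 0.0669]
ee_rot: [[0.783, 0.622, 0.001], [0.622, -0.783, -0.001], [0.0, 0.001, -1.0]]
ft_force: [0.5, 0.4, -1.4]
finger_gap: 0.0218
grasp_force: 60.0
```

{"fn": "arm_command", "kwargs": {
  "motion": [
    [0,0,0,0,0,0.4,-1],
    [0,0,0,0,0,0.7,-1],
    [0,0,0,0,0,0.7,-1]
  ]
}}

```text
clock: 19.73
tcp_pos: [0.5713, -0.1999, 0.0668]
ee_rot: [[0.783, 0.622, 0.001], [0.622, -0.783, -0.001], [0.0, 0.001, -1.0]]
ft_force: [-1.5, 1.3, 4.7]
finger_gap: 0.0215
grasp_force: 60.0
```

The crank is down on the pad, so I'm opening the gripper.

{"fn": "arm_command", "kwargs": {
  "motion": [
    [0,0,0,0,0,0,-0.3],
    [0,0,0,0,0,0,0.2],
    [0,0,0,0,0,0,0.2],
    [0,0,0,0,0,0,0.2],
    [0,0,0,0,0,0,0.2],
    [0,0,0,0,0,0,0.2],
    [0,0,0,0,0,0,0.2]
  ]
}}

```text
clock: 20.32
tcp_pos: [0.571, -0.1997, 0.0654]
ee_rot: [[0.783, 0.622, -0.0], [0.622, -0.783, -0.0], [-0.0, -0.0, -1.0]]
ft_force: [0.0, -0.7, 0.3]
finger_gap: 0.056
grasp_force: 0.0
```

{"fn": "arm_command", "kwargs": {
  "motion": [
    [0,0,0,0,0,-10,0.2],
    [0,0,0,0,0,-30,0.2],
    [0,0,0,0,0,-60,0.2],
    [0,0,0,0,0,-95,0.2],
    [0,0,0,0,0,-130,0.2],
    [0,0,0,0,0,-150,0.2],
    [0,0,0,0,0,-150,0.2]
  ]
}}

```text
clock: 20.9
tcp_pos: [0.5735, -0.2009, 0.2238]
ee_rot: [[0.783, 0.622, 0.012], [0.622, -0.783, -0.006], [0.006, 0.012, -1.0]]
ft_force: [0.6, -1.1, 1.0]
finger_gap: 0.0564
grasp_force: 0.0
```

```bash
python3 - <<'E'
from h import *
np.set_printoptions(precision=1,suppress=True)
p=camera_params("wrist");im=get_image("wrist");cv2.imwrite("pics/w6.png",im)
c=proj(p,[[.5713,-.2,.07],[.5164,-.2436,.071]]);print(c)
g=cv2.cvtColor(im,cv2.COLOR_BGR2GRAY); u,v=c[0].astype(int); b=g[v-40:v+40,u-40:u+40]
n,l,st,ce=cv2.connectedComponentsWithStats((b>110).astype(np.uint8)); print([(s[:5].tolist(),(k+[u-40,v-40]).round(1).tolist()) for s,k in zip(st,ce) if s[4]>60])
print(cv2.resize(b,(27,27),interpolation=cv2.INTER_AREA))
print(read_state()["ft_force"],read_state()["clock"])
E
```

```text
[[273.2 201.8]
 [273.4 267.5]]
[([0, 0, 80, 80, 4159], [273.6, 190.5]), ([0, 0, 11, 10, 68], [236.6, 164.3]), ([0, 22, 53, 58, 1660], [261.6, 219.1]), ([52, 47, 28, 33, 487], [302.9, 229.2])]
[[139 123 122  93  48  47  47  46  46  46  46  46  46  46  46  46  48  51
   52  53  53  53  54  55  80 164 190]
 [123 123 106  51  47  47  47  46  46  46  46  46  46  46  47  49  51  52
   53  53  54  53  55  56  56  69 150]
 [120 113  59  47  47  47  46  46  45  45  45  45  45  46  48  51  49  49
   50  51  51  52  53  54  57  57  63]
 [102  64  46  46  46  46  46  45  44  45  44  46  47  45  45  46  46  46
   47  51  52  52  53  55  57  57  58]
 [ 73  46  46  46  46  45  45  45  45  47  45  45  45  44  45  45  46  45
   48  51  52  52  53  55  57  58  59]
 [ 47  45  45  45  45  45  45  47  48  49  47  46  47  46  46  47  47  47
   49  52  53  53  54  55  57  58  59]
 [ 46  46  46  45  46  47  49  50  50  57  67  67  67  67  67  67  68  63
   49  52  53  54  54  56  57  58  59]
 [ 46  46  46  47  49  50  50  50  50 100 109  79  80  79  79  80  80  77
   51  52  53  54  54  56  58  59  60]
 [ 4
[... 1466 characters left out ...]
[167 168 167 167 168 176 174 103  63  60  69 177 198 195 195 189 101  61
   63  64  63  79 165 191 191 191 191]
 [167 168 168 168 175 189 190 185 128  68  70 176 198 195 195 189 101  62
   64  63  72 154 192 191 191 192 191]
 [167 167 168 175 184 190 190 190 190 146  86 177 198 197 196 192 104  62
   64  68 139 191 191 191 192 192 191]
 [167 169 177 189 190 190 190 190 190 180 155 184 199 199 199 198 107  62
   66 128 190 191 192 191 192 192 192]
 [174 183 190 190 190 190 190 190 190 179 166 186 200 199 199 198 107  62
  111 187 192 191 191 192 192 191 192]
 [189 190 190 190 190 190 190 190 190 176 166 185 200 200 199 198 107  93
  183 192 192 192 192 191 192 192 191]]
[ 0.6 -0.4 -0.4] 20.95
```

The crank stands upright, its boss at the expected place with the pad on all sides, and the gripper touches nothing.

```bash
python3 -c "
from cell import *
print(hand_in())"
```

```text
the job is handed in; nothing more can be done
None
```

I handed the job in at about 21 s on the clock: the crank went fully down on the shaft, the board is clamped at roughly 25–35 N (estimated from the winding torque, not measured directly), and the crank stands upright on its pad again; no verdict came back.

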